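Find and seat the rocking lid of a card-index box

TASK

One of the four identical lids on the card-index box is not seated. With the fingertips, press down near an end of one lid after another until you find the one that rocks, then press that lid down in its middle until it is fully home, flush with the rim, and take the hand away. Do not pull the lid up, and leave the things standing on and around the box where they are.

Things in the scene. Friction and masses are not known exactly. Their poses are not given: they have to be found in the camera images.
- index_box: low light-wood card-index box, 180 (x) x 308 (y) x 56 mm high, fixed to the desk; origin at the centre of its underside, z up, y along its long side. Two lids lie one behind the other on each side of a 60 mm wide middle strip; rim, partitions and strip are all 56 mm high. The three well-seated lids are flush with the rim.
- bay_1 (a point): fixed point of the box at the middle of the lid opening nearer the robot (-x), left (+y), at rim height (56 mm above the desk), axes as the box's. It does not move with the lid. Opening 74 (x) x 114 (y) mm; its lid is a brown board 70 x 110 x 10 mm with a white paper label. All four lids look alike; the loose one may be in any opening
- bay_2 (a point): fixed point of the box at the middle of the lid opening nearer the robot (-x), right (-y), at rim height (56 mm above the desk), axes as the box's. It does not move with the lid. Opening 74 (x) x 114 (y) mm; its lid is a brown board 70 x 110 x 10 mm with a white paper label. All four lids look alike; the loose one may be in any opening
- bay_3 (a point): fixed point of the box at the middle of the lid opening farther (+x), left (+y), at rim height (56 mm above the desk), axes as the box's. It does not move with the lid. Opening 74 (x) x 114 (y) mm; its lid is a brown board 70 x 110 x 10 mm with a white paper label. All four lids look alike; the loose one may be in any opening
- bay_4 (a point): fixed point of the box at the middle of the lid opening farther (+x), right (-y), at rim height (56 mm above the desk), axes as the box's. It does not move with the lid. Opening 74 (x) x 114 (y) mm; its lid is a brown board 70 x 110 x 10 mm with a white paper label. All four lids look alike; the loose one may be in any opening
- lid_height (a joint): how far the middle of the one loose lid stands above its seated height, m: 4 to 5 mm at the start, 0 when fully home (flush with the rim). It moves on a stiff clip under its middle: pressing the middle down with about 15 N or more drives it home, and it stays where it is left. It does not say which opening the lid is in
- lid_rock (a joint): rocking angle of the one loose lid about its short middle line (the box's x), rad: 0 level, positive when its +y end is up. Unseated, it tips by up to about 0.14 rad when one end is pressed (1 to 2 N at 35 mm from its middle; that end then rests on a ledge beneath it, 32 to 38 mm from the middle) and springs back level when let go; fully home it cannot rock. The other three lids do not move at all
- paperweight: brass paperweight, 42 mm across, 27 mm high, standing on the box's middle strip; origin at the centre of its underside; to be left alone
- stamp: dark wooden hand stamp, foot 40 x 26 mm, 48 mm high, standing on the box's middle strip; origin at the centre of its underside; to be left alone
- mug: white mug, 80 mm across, 85 mm high, on the desk to the right of the box; origin at the centre of its underside; to be left alone
- magnifier: black magnifying glass, 90 mm lens frame and handle, 175 mm long in all, 10 mm thick, lying on the desk to the left of the box; origin under the lens centre, handle to its -x; to be left alone
- stapler: red stapler, 130 x 36 x 57 mm, on the desk beyond the box; origin at the centre of its underside; to be left alone
- ink_pad: blue ink pad, 70 x 100 x 18 mm, on the desk beyond the box; origin at the centre of its underside; to be left alone
- ruler: wooden ruler, 210 x 26 x 5 mm, on the desk between the robot and the box; origin at the centre of its underside; to be left alone

How it is judged:
On the way, in this order (a step that is already met when the one before it is completed fails the run):
1. the loose lid, still unseated, is rocked by pressing one of its ends ((value of joint lid_rock above 0.03 rad or value of joint lid_rock below -0.03 rad) and value of joint lid_height above 0.0025 m), for 0.05 s.
2. that lid is then pressed fully home (value of joint lid_height below 0.0015 m and value of joint lid_rock between -0.025 and 0.025 rad), for 0.2 s.
At the end, for the whole second after the job is handed in: the loose lid is home to within 1.5 mm, level to within 0.025 rad, and every bystander is within 30 mm of where it stood (all of step 2 and distance of each of paperweight, stamp, mug, magnifier, stapler, ink_pad, ruler from where it was at the start of the episode below 0.03 m); the robot touches nothing.
It fails at once if the loose lid is pulled up (more than 7.5 mm above its seat) (value of joint lid_height above 0.0075 m).
It fails at once if one of the things standing on or around the box is lifted, carried or pushed away (more than 30 mm) or tipped over (distance of any of paperweight, stamp, mug, magnifier, stapler, ink_pad, ruler from where it was at the start of the episode above 0.03 m or angle between any of paperweight, stamp, mug, magnifier, stapler, ink_pad, ruler's own z axis and vertical above 0.6 rad).
It also fails if it takes over 48 s, if anything falls off the work surface, if the arm or the gripper's body presses on something with over 40 N, if the wrist force passes 120 N, or if a joint passes its speed limit or range.

ROBOT

A 7-joint arm with a two-finger parallel gripper is mounted at the origin on the work surface. World frame = base frame: x ahead of the robot, y to its left, z up, the work surface at z = 0. Lengths are in m, angles in rad, forces in N, time in s.
With the tool pointing down it reaches from about 0.4 to 0.85 m from the base axis. Payload 10.4 kg.
Tool frame: the origin (TCP) lies on the centre line of the jaws, within the pads' length; the fingertips stand 11 mm ahead of it and the grasp point (between the pads) lies 8 mm behind it; z points along the fingers, y is the line along which they close (so a half turn about z gives the same grasp; the last joint's range is limited). The gripper opens to 87 mm and grips with 3 to 60 N. Pads are 19 mm wide; open, the fingers measure 117 mm over their backs; the gripper's body (75 mm by 190 mm) begins 51 mm behind the grasp point.
Start: joints at [1.134, 0.332, -0.065, 1.46, 0.022, 1.35, -0.088], TCP at [0.251, -0.572, 0.234] pointing down, gripper open.
Joint ranges: [-2.6, 2.6], [-0.5, 2.12], [-1.47, 1.34], [0.16, 2.42], [-1.27, 4.41], [0.06, 2.06], [-2.6, 2.6]. Speed limits (rad/s): [2.22, 2.22, 2.79, 2.79, 3.14, 3.14, 3.14].

INTERFACE

Orientations are given as a unit quaternion [x, y, z, w].
In Python, from bench import r gives the robot as it stands.
- The arm moves only by the shell command python3 -m pendant 'ROWS' [OPENING] [FORCE]. ROWS is JSON, a list of rows, each a list of 4 numbers: the shift along the tool's x, y, z in m, then the turn about the tool's z in rad. A call has 1 to 8 rows; each row shifts and turns the commanded pose from where the row before left it, along the tool's axes as they then stand; what a row does not reach is not made up. A row lasts 1/12 s, in which the tool goes at most 41.7 mm and 7.16 degrees, less where a joint would pass 70% of its speed; a pose out of reach is approached as far as the arm can. A call with a gripper value outside its range is refused whole. OPENING is the opening, from 0 (shut) to 1 (fully open), set as the call begins (- or left out, the last holds). The fingers move at their own pace and stop on an object; FORCE is the grip in N (left out, the last holds). Time passes only in rows, so rows that do not move let the fingers close. It gives the time, the measured TCP pose, the force, the opening and the grip force at its end, in the units of the state.
- r.read_state(): the state, without advancing time (a new reading comes with each control period).
- r.camera(name): name is "scene" or "top"; returns a dict with "img" (420x560x3 uint8, red, green, blue), "camera_matrix" (3x3 intrinsics, pixels), "xyz" and "attitude" of the camera in the world. Camera axes: x right, y down, z forward; pixel columns grow to the right and rows downward; lengths in m; the calibration is good to about 2 mm. A picture is of the moment at which its call begins. There is no depth.
- r.close_job(): hands the job in; it is judged then, once.
Trained networks look in the newest picture that a camera, given by its name, has taken for a name from the list of things; names that differ only in an ending like _2 or _b are one class to them, and where a whole thing is asked for, a point or a joint stands for the part that bears it (a point fixed in the world has none). Each returns a list of dicts, best first, with "score" (0 to 1); they miss things now and then, are a little off and sometimes report something else, mostly with a low value. They report only what shows in the picture. A call takes as long as a camera call.
- r.outline_of(thing, camera): "mask" (420x560 bool, what is visible of it) and "bbox" ([centre column, centre row, width, height] in pixels, round what is visible of it).
The state is a dict: "time": time; "joint_positions": joint angles; "joint_vel": joint speeds; "joint_torque": joint torques, N m; "ee_pos": TCP position; "eef_rot": TCP orientation; "ft_force": force on the tool from outside, world axes, zero at the start; "torque": the same for the moment, N m; "width": finger opening in m; "grip_force": force on a finger pad.
Only numpy, scipy, OpenCV 4.12 (cv2) and the standard library are available. Lean on these libraries where they do the work, as an engineer would, in place of code of your own. Each camera call takes 0.05 s, during which the arm holds its last target. There are 200 camera calls.

## Working session

There is one attempt and no reset: what is moved stays moved. The work goes in short steps, Python scripts to look and compute and a shell command to move; the robot and the scene stay as the last step left them, time stands still between calls to the robot, and variables do not carry over. Pictures are saved under pics/ and viewed, at most 10 in all, crops included, and the job is handed in when it is done.

```bash
mkdir -p pics; cat > h.py <<'E'
from bench import r
import numpy as np, cv2
from scipy.spatial.transform import Rotation as R
def cam(n):
    c=r.camera(n); a=np.array(c["attitude"],float)
    c["R"]=a if a.shape==(3,3) else R.from_quat(a).as_matrix(); return c
def ray(c,u,v,z):
    d=c["R"]@np.linalg.inv(c["camera_matrix"])@np.array([u,v,1.]); p=np.array(c["xyz"]); return p+d*(z-p[2])/d[2]
def proj(c,p):
    q=np.array(c["camera_matrix"])@(c["R"].T@(np.array(p)-c["xyz"])); return q[:2]/q[2]
E
python3 - <<'E'
from h import *
for n in("top","scene"):
    c=cam(n); cv2.imwrite(f"pics/{n}0.png",c["img"][...,::-1]); print(n,c["xyz"],c["attitude"])
    for t in("index_box","paperweight","stamp","mug","bay_1","lid_height"):
        for o in r.outline_of(t,n)[:4]: print(t,round(o["score"],2),np.round(o["bbox"]), np.round(ray(c,*o["bbox"][:2],.056),3))
s=r.read_state(); print(s["time"],s["ee_pos"],s["eef_rot"],s["ft_force"])
print(R.from_quat(s["eef_rot"]).as_matrix().round(3))
E
```

```text
top [0.4662151  0.04854528 0.86537107] [ 0.71099693 -0.69908347  0.05474468 -0.05261841]
index_box 0.57 [314. 234. 174. 125.] [ 0.54  -0.024  0.056]
index_box 0.32 [274. 262.  62.  48.] [0.485 0.052 0.056]
paperweight 0.66 [311. 211.  22.  20.] [ 0.586 -0.018  0.056]
stamp 0.66 [318. 252.  17.  25.] [ 0.506 -0.032  0.056]
stamp 0.46 [273. 262.  62.  44.] [0.485 0.055 0.056]
mug 0.55 [423. 174.  56.  63.] [ 0.663 -0.242  0.056]
bay_1 0.82 [315. 230. 171. 124.] [ 0.547 -0.027  0.056]
lid_height 0.76 [272. 261.  66.  46.] [0.486 0.055 0.056]
scene [1.36501409 0.2840397  0.76415711] [ 0.52868167  0.73756399 -0.34245764 -0.24334714]
index_box 0.92 [276. 200. 134.  71.] [ 0.587 -0.015  0.056]
index_box 0.5 [177. 203.  45.  46.] [ 0.67  -0.23   0.056]
paperweight 0.72 [374. 209.  35.  49.] [0.546 0.209 0.056]
paperweight 0.53 [279. 197.  18.  12.] [ 0.574 -0.013  0.056]
paperweight 0.41 [278. 200. 133.  73.] [ 0.586 -0.012  0.056]
stamp 0.57 [278. 200. 139.  71.] [ 0.585 -0.013  0.056]
stamp 0.54 [285. 172.  14.  24.] [ 0.48  -0.032  0.056]
mug 0.58 [175. 204.  43.  45.] [ 0.676 -0.233  0.056]
bay_1 0.76 [275. 200. 138.  77.] [ 0.588 -0.017  0.056]
lid_height 0.86 [317. 181.  48.  22.] [0.487 0.055 0.056]
0.7 [ 0.25131191 -0.5722833   0.23360228] [9.78676267e-01 2.05408759e-01 3.53011169e-05 6.68476282e-05] [ 0.37875929 -1.14088273 -0.04021181]
[[ 0.916  0.402  0.   ]
 [ 0.402 -0.916 -0.   ]
 [ 0.     0.    -1.   ]]
```

View pics/top0.png

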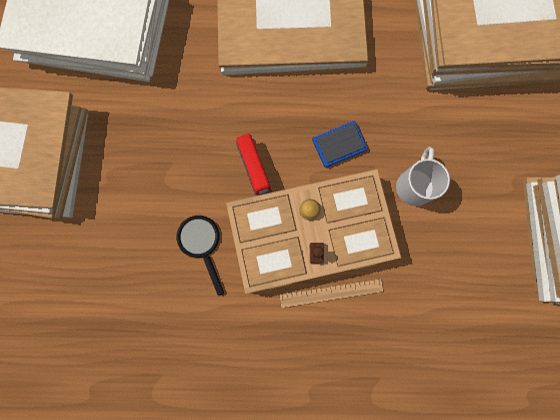

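View pics/scene0.png

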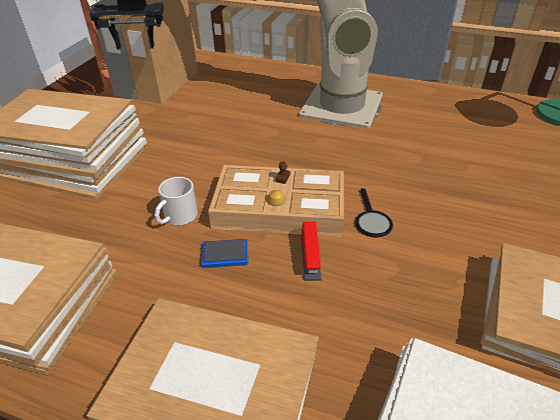

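The top view shows the box turned slightly, with labels at about (264,219), (350,199), (274,262) and (361,241). The paperweight at (310,209) and stamp at (318,252) stand on the strip, and the ruler lies in front. The network takes the near-left lid (bay_1) for the loose one, which I'll check by touch. I'll use the labels to get the box pose.

```bash
cat > m.py <<'E'
from h import *
for n in("top","scene"):
    c=cam(n); hsv=cv2.cvtColor(c["img"],cv2.COLOR_RGB2HSV)
    m=((hsv[...,1]<50)&(hsv[...,2]>180)).astype(np.uint8)
    k,_,st,ce=cv2.connectedComponentsWithStats(m)
    L=[]
    for i in range(1,k):
        p=ray(c,*ce[i],.056)
        if abs(p[0]-.55)<.11 and abs(p[1]+.025)<.17 and st[i][4]>60: L.append(p[:2]); print(n,st[i][4],ce[i].round(1),p.round(4))
    if len(L)==4:
        L=np.array(L); L=L[np.argsort(-L[:,1])]; a=L[:2][np.argsort(L[:2,0])]; b=L[2:][np.argsort(L[2:,0])]
        B=np.array([a[0],b[0],a[1],b[1]]); print("bays1-4\n",B.round(4)); v=(B[0]+B[2]-B[1]-B[3])/2; u=(B[2]+B[3]-B[0]-B[1])/2
        print("ctr",B.mean(0).round(4),"yaw",np.arctan2(-v[0],v[1]),np.arctan2(u[1],u[0]),np.linalg.norm(v),np.linalg.norm(u))
    for t in("paperweight","stamp"):
        o=r.outline_of(t,n)
        if o: print(t, [(round(q["score"],2),ray(c,*q["bbox"][:2],.056+.02).round(3)) for q in o[:2]])
E
python3 m.py
```

```text
top 526 [350.  198.8] [ 0.6111 -0.0954  0.056 ]
top 539 [264.  218.1] [0.5698 0.0736 0.056 ]
top 555 [361.  241.3] [ 0.5275 -0.116   0.056 ]
top 573 [273.6 261.2] [0.4863 0.0532 0.056 ]
bays1-4
 [[ 0.4863  0.0532]
 [ 0.5275 -0.116 ]
 [ 0.5698  0.0736]
 [ 0.6111 -0.0954]]
ctr [ 0.5487 -0.0212] yaw 0.23946204269051014 0.24052002807046985 0.17404587871358407 0.08601066535444189
paperweight [(0.8, array([ 0.583, -0.019,  0.076]))]
stamp [(0.57, array([ 0.539, -0.017,  0.076])), (0.55, array([ 0.502, -0.028,  0.076]))]
scene 205 [246.2 176.9] [ 0.5281 -0.1163  0.056 ]
scene 209 [316.1 179. ] [0.481  0.0507 0.056 ]
scene 245 [240.4 199.3] [ 0.6118 -0.0957  0.056 ]
scene 250 [314.4 203.4] [0.5705 0.0729 0.056 ]
bays1-4
 [[ 0.481   0.0507]
 [ 0.5281 -0.1163]
 [ 0.5705  0.0729]
 [ 0.6118 -0.0957]]
ctr [ 0.5478 -0.0221] yaw 0.25754910567537836 0.2420575197974068 0.17354674080875893 0.0892102130754611
paperweight [(0.81, array([ 0.604, -0.013,  0.076]))]
stamp [(0.61, array([ 0.509, -0.019,  0.076]))]
```

Both views agree: yaw is about 0.24, and bay_1 is at (0.4865, 0.0535). Its label is 5 mm out of place in the scene view, which fits a raised lid. I'll shut the fingers and move over its outer (+y) end.

```bash
python3 -m pendant '[[0.0237,-0.0259,0,0],[0.0237,-0.0259,0,0],[0.0237,-0.0259,0,0],[0.0237,-0.0259,0,0],[0.0237,-0.0259,0,0],[0.0237,-0.0259,0,0],[0.0237,-0.0259,0,0],[0.0237,-0.0259,0,0]]' 0 10
python3 -m pendant '[[0.0237,-0.0259,0,0],[0.0237,-0.0259,0,0],[0.0237,-0.0259,0,0],[0.0237,-0.0259,0,0],[0.0237,-0.0259,0,0],[0.0237,-0.0259,0,0],[0.0237,-0.0259,0,0],[0.0237,-0.0259,0,0]]'
python3 -m pendant '[[0.0237,-0.0259,0,0],[0.0237,-0.0259,0,0],[0.0237,-0.0259,0,0],[0.0237,-0.0259,0,0],[0,0,0,-0.12],[0,0,0,-0.12],[0,0,0,-0.12],[0,0,0,-0.12]]'
python3 -m pendant '[[0,0,0,-0.12],[0,0,0,-0.12],[0,0,0,-0.12],[0,0,0,-0.12],[0,0,0,-0.12],[0,0,0,-0.12],[0,0,0,-0.12],[0,0,0,-0.076]]'
cat > t.py <<'E'
from h import *
s=r.read_state(); M=R.from_quat(s["eef_rot"]).as_matrix(); y=.24
print(s["time"],np.round(s["ee_pos"],4),"ft",np.round(s["ft_force"],2),"tool-y dir deg",np.degrees(np.arctan2(M[1,1],M[0,1])),"j",np.round(s["joint_positions"],2))
b=np.array([.4865,.0535]); v=np.array([-np.sin(y),np.cos(y)])
for k in(.04,0):
    d=np.append(b+k*v-np.array(s["ee_pos"])[:2],0); print(k,"tool shift",(M.T@d).round(4),"tip height over rim",round(s["ee_pos"][2]-.011-.056,4))
E
python3 t.py
```

```text
time: 1.67
ee_pos: [0.3419, -0.3047, 0.2337]
eef_rot: [0.979, 0.205, 0.0, 0.0]
ft_force: [1.4, 0.2, -0.3]
width: 0.0417
grip_force: 0.0
time: 2.33
ee_pos: [0.4321, -0.0387, 0.2339]
eef_rot: [0.979, 0.205, 0.0, 0.0]
ft_force: [-0.0, -0.3, 0.5]
width: 0.0008
grip_force: 0.0
time: 3.0
ee_pos: [0.477, 0.0928, 0.2336]
eef_rot: [0.9, 0.435, 0.0, 0.0]
ft_force: [-0.3, -0.6, 0.0]
width: 0.0006
grip_force: 0.0
time: 3.67
ee_pos: [0.477, 0.0926, 0.2336]
eef_rot: [0.615, 0.788, 0.0, 0.0]
ft_force: [-0.4, -0.5, 0.3]
width: 0.0006
grip_force: 0.0
3.6667 [0.477  0.0926 0.2336] ft [-0.42 -0.51  0.32] tool-y dir deg 14.07253080238761 j [ 0.53  0.09 -0.85  1.78  0.07  1.3  -0.09]
0.04 tool shift [-0.0002 -0.0001  0.    ] tip height over rim 0.1666
0 tool shift [-0.0402 -0.0003  0.    ] tip height over rim 0.1666
```

```bash
python3 -m pendant '[[0,0,0.035,0],[0,0,0.035,0],[0,0,0.035,0],[0,0,0.03,0],[0,0,0.015,0],[0,0,0.006,0],[0,0,0,0]]'
python3 -m pendant '[[0,0,0.002,0],[0,0,0.001,0],[0,0,0,0]]'; python3 t.py|head -1
python3 -m pendant '[[0,0,0.001,0],[0,0,0.001,0],[0,0,0,0]]'; python3 t.py
```

```text
time: 4.25
ee_pos: [0.4764, 0.0926, 0.0766]
eef_rot: [0.618, 0.786, -0.001, -0.001]
ft_force: [-0.8, 0.2, 0.9]
width: 0.0001
grip_force: 0.0
time: 4.5
ee_pos: [0.4778, 0.0926, 0.0755]
eef_rot: [0.618, 0.786, 0.001, 0.001]
ft_force: [-0.1, -0.2, 0.0]
width: 0.0003
grip_force: 0.0
4.5 [0.4778 0.0926 0.0755] ft [-0.15 -0.21  0.01] tool-y dir deg 13.682145745578211 j [ 0.45  0.29 -0.82  1.96  0.25  0.99 -0.24]
time: 4.75
ee_pos: [0.4772, 0.0925, 0.0727]
eef_rot: [0.618, 0.786, 0.0, 0.0]
ft_force: [-0.2, -0.8, -0.8]
width: 0.0004
grip_force: 0.0
4.75 [0.4772 0.0925 0.0727] ft [-0.23 -0.79 -0.76] tool-y dir deg 13.690455380155212 j [ 0.45  0.29 -0.81  1.96  0.25  0.99 -0.25]
0.04 tool shift [-0.0001 -0.0002 -0.    ] tip height over rim 0.0057
0 tool shift [-0.0401 -0.0002  0.    ] tip height over rim 0.0057
```

```bash
python3 -m pendant '[[0,0,0.001,0],[0,0,0,0],[0,0,0,0]]'|grep -E 'pos|force'
python3 -m pendant '[[0,0,0.001,0],[0,0,0,0],[0,0,0,0]]'|grep -E 'pos|force'
python3 -m pendant '[[0,0,0.001,0],[0,0,0,0],[0,0,0,0]]'|grep -E 'pos|force'
```

```text
ee_pos: [0.4771, 0.0926, 0.0715]
ft_force: [0.6, -0.3, 0.6]
grip_force: 0.1
ee_pos: [0.4771, 0.0927, 0.0705]
ft_force: [0.8, 0.6, 0.5]
grip_force: 0.3
ee_pos: [0.4771, 0.0927, 0.0696]
ft_force: [1.0, 1.1, 0.5]
grip_force: 0.6
```

```bash
python3 -m pendant '[[0,0,0.001,0],[0,0,0,0],[0,0,0,0],[0,0,0,0]]'|grep -E 'pos|force'
python3 - <<'E'
from h import *
c=cam("scene"); cv2.imwrite("pics/s1.png",cv2.resize(c["img"][150:240,200:360,::-1],None,fx=5,fy=5,interpolation=cv2.INTER_CUBIC)); print(r.read_state()["ft_force"])
E
```

```text
ee_pos: [0.4771, 0.0928, 0.0686]
ft_force: [0.4, 2.1, 2.1]
grip_force: 0.9
[0.44252587 1.69466055 1.94673122]
```

View pics/s1.png

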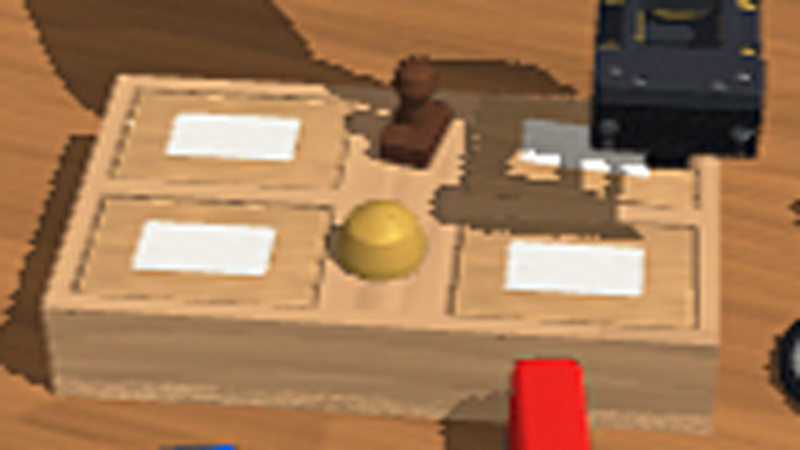

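The crop shows the hand on the near-left lid's outer end. The fingertips met it about 4 mm above the rim, and it sank softly under 1–2 N to 1.6 mm above the rim, so this lid rocks (bay_1). I'll lift, move to its middle and press.

```bash
python3 -m pendant '[[0,0,-0.006,0],[0,0,-0.008,0],[-0.02,0,0,0],[-0.02,0,0,0],[0,0,0,0],[0,0,0.006,0],[0,0,0.003,0],[0,0,0,0]]'; python3 t.py
python3 -m pendant '[[0,0,0.001,0],[0,0,0.001,0],[0,0,0.001,0],[0,0,0.001,0],[0,0,0,0]]'|grep -E 'pos|force'
python3 -m pendant '[[0,0,0.001,0],[0,0,0.001,0],[0,0,0,0]]'|grep -E 'pos|force'
```

```text
time: 6.55
ee_pos: [0.4858, 0.0544, 0.0729]
eef_rot: [0.617, 0.787, -0.0, -0.001]
ft_force: [-0.6, 0.1, 0.1]
width: 0.0005
grip_force: 0.0
6.55 [0.4858 0.0544 0.0729] ft [-0.56  0.07  0.13] tool-y dir deg 13.75037650814306 j [ 0.51  0.29 -0.79  1.96  0.25  0.99 -0.16]
0.04 tool shift [0.0389 0.0005 0.    ] tip height over rim 0.0059
0 tool shift [-0.0011  0.0005 -0.    ] tip height over rim 0.0059
ee_pos: [0.4866, 0.0545, 0.0703]
ft_force: [-3.7, -0.4, 10.3]
grip_force: 5.1
ee_pos: [0.4866, 0.0545, 0.0683]
ft_force: [-3.3, 0.4, 11.3]
grip_force: 5.3
```

```bash
python3 -m pendant '[[0,0,0.001,0],[0,0,0.001,0],[0,0,0,0],[0,0,0,0]]'|grep -E 'pos|force'
python3 -m pendant '[[0,0,0.001,0],[0,0,0.001,0],[0,0,0,0],[0,0,0,0]]'|grep -E 'pos|force'
```

```text
ee_pos: [0.4867, 0.0545, 0.0673]
ft_force: [-10.8, -0.1, 26.0]
grip_force: 13.2
ee_pos: [0.4867, 0.0546, 0.0671]
ft_force: [-22.2, -2.4, 54.6]
grip_force: 27.5
```

It bottomed out at rim height (tips at 56 mm), with the force rising to 55 N. I'll retract and check.

```bash
python3 -m pendant '[[0,0,-0.003,0],[0,0,-0.005,0],[0,0,-0.02,0],[0,0,-0.035,0],[0,0,-0.035,0],[0,0,-0.035,0],[0,0,-0.03,0],[0,0,0,0]]'|grep -E 'pos|force'
python3 -m pendant '[[-0.03,0,0,0],[-0.03,0,0,0],[-0.03,0,0,0],[-0.03,0,0,0],[-0.03,0,0,0],[-0.03,0,0,0],[-0.03,0,0,0],[0,0,0,0]]'|grep -E 'pos|force'
python3 -m pendant '[[-0.03,0,0,0],[-0.03,0,0,0],[-0.03,0,0,0],[-0.03,0,0,0],[0,0,0,0],[0,0,0,0],[0,0,0,0],[0,0,0,0]]'|grep -E 'pos|force'
python3 m.py; python3 - <<'E'
from h import *
c=cam("scene"); cv2.imwrite("pics/s2.png",cv2.resize(c["img"][140:280,140:400,::-1],None,fx=3,fy=3,interpolation=cv2.INTER_CUBIC))
E
```

```text
ee_pos: [0.4889, 0.0548, 0.2323]
ft_force: [0.9, 0.2, 0.0]
grip_force: 0.0
ee_pos: [0.5362, -0.157, 0.2254]
ft_force: [-0.4, -0.5, -0.5]
grip_force: 0.0
ee_pos: [0.5649, -0.2652, 0.2266]
ft_force: [0.4, 0.2, 0.1]
grip_force: 0.0
top 528 [350.  198.8] [ 0.6111 -0.0955  0.056 ]
top 539 [264.  218.1] [0.5698 0.0736 0.056 ]
top 556 [361.  241.3] [ 0.5275 -0.116   0.056 ]
top 567 [273.6 261.3] [0.4862 0.0531 0.056 ]
bays1-4
 [[ 0.4862  0.0531]
 [ 0.5275 -0.116 ]
 [ 0.5698  0.0736]
 [ 0.6111 -0.0955]]
ctr [ 0.5486 -0.0212] yaw 0.23964749929228793 0.24050639837418425 0.17404423602245858 0.08601244909810282
paperweight [(0.55, array([ 0.583, -0.017,  0.076]))]
stamp [(0.82, array([ 0.502, -0.03 ,  0.076]))]
scene 206 [246.2 176.9] [ 0.5281 -0.1161  0.056 ]
scene 214 [316.2 180.6] [0.4867 0.0527 0.056 ]
scene 245 [240.4 199.3] [ 0.6118 -0.0957  0.056 ]
scene 251 [314.4 203.4] [0.5706 0.0728 0.056 ]
bays1-4
 [[ 0.4867  0.0527]
 [ 0.5281 -0.1161]
 [ 0.5706  0.0728]
 [ 0.6118 -0.0957]]
ctr [ 0.5493 -0.0216] yaw 0.24023216433561195 0.23765196824468007 0.17362859560232918 0.0861710079037778
paperweight [(0.51, array([ 0.603, -0.007,  0.076]))]
stamp [(0.58, array([ 0.505, -0.02 ,  0.076]))]
```

View pics/s2.png

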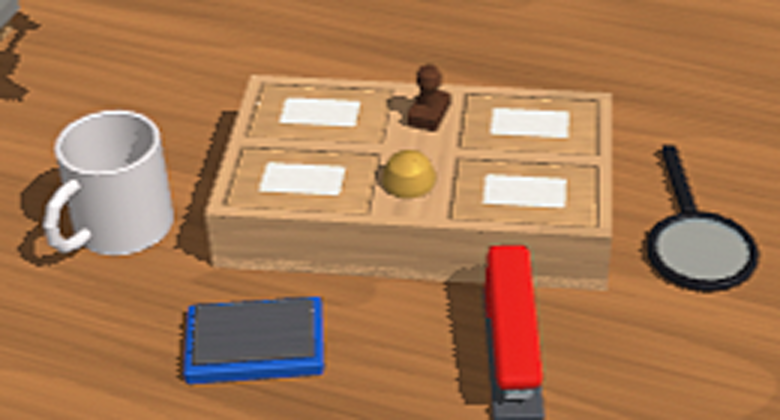

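The crop shows all four lids flush and the bystanders in view unmoved. The bay_1 label moved from 179.0 to 180.6 px in the scene view and now fits the box grid. The hand is clear, so I'll hand in the job.

```bash
python3 -c "from bench import r; print(r.close_job())"
```

```text
the job is handed in; nothing more can be done
None
```

The loose lid was bay_1 (nearer the robot, left): it rocked when I pressed its outer end, I then pressed its middle down until it sat flush with the rim, took the hand clear and handed in the job (no verdict was returned).

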